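Put the pill splitter away in the push-latch drawer

TASK

Put the blue pill splitter away in the upper drawer of the white drawer unit: press the drawer's front so that its push latch lets go and the drawer springs out, set the splitter down flat inside without dropping it, then press the drawer in again until the latch catches and it stays shut by itself. Feel for the latch and never push on the unit with 16 N or more; keep the lower drawer shut and leave the other things standing where they are.

Things in the scene. Friction and masses are not known exactly. Their poses are not given: they have to be found in the camera images.
- unit: White plastic two-drawer unit, fixed; 170 deep (x), 160 wide (y), 110 high. Origin: centre of its underside; front looks to its -x, carcass front 85 mm before the origin. The upper drawer's hidden push latch trips 5 to 19 mm inside the shut rest, different each time. A sprung buffer (6.5 N/mm) starts 0.9 mm before the trip: it trips at about 10 N of push, and 16 N comes 1 mm deeper.
- drawer_front (a point): Centre of the outer face of the upper drawer's front (moves with it): teal panel with a white dot here, 148 wide, 8 thick, 57 to 103 mm above the tiles, no handle. Axes as the unit's: x points into the unit, y left, z up. Shut, it stands 26 mm proud of the carcass and its top (the lower front 8 mm, its grip lip 13 mm), so it can be pressed in up to 24 mm.
- drawer (a joint): Upper drawer's opening, m, along the unit's -x: 0 latched, 0.085 out, below 0 pressed in. A spring always pushes it out (3.5 N shut, 2 N out). A press past the trip toggles the latch when let go: from latched it springs right out behind the retreating finger in about 1 s (back off 115 mm); from out, pushed in past the same trip, it holds at 0. A shorter press changes nothing.
- drawer_floor (a point): Point on the upper drawer's inner floor (63 above the tiles, moves with it), axes as the unit's, mid-width, 45 mm behind the front panel's inner face. Inside, 136 wide, from 45 mm before to 100 mm behind this point; sides 27 high above the floor, front 40. When out, the part from 45 mm before to 58 mm behind this point is open from above, the rest lies under the unit's top.
- splitter: Blue pill splitter, a closed box 52 long (x) x 38 wide (y) x 28 high, about 70 g, with a small white thumb tab (look only) at its -x end. Origin: centre of its underside, z up.
- lower_drawer (a joint): Opening of the lower drawer in m; 0 is shut. It slides with slight friction; must stay shut.
- case: Steel tweezer case, 110 long (y) x 24 x 16 high, lying flat; loose. Origin: centre of its underside. Leave alone.
- bottle: Amber glass medicine bottle with black dropper cap, 38 diameter, 107 high; loose. Origin: centre of its underside. Leave alone.
- cup: White plastic cup, rim diameter 72, 85 high; loose. Origin: centre of its underside. Leave alone.
- jar: White ceramic jar with a metal lid, 64 diameter, 75 high; loose. Origin: centre of its underside. Leave alone.
- tin: Round flat aluminium tin, 60 diameter, 22 high; loose. Origin: centre of its underside. Leave alone.
There are look-alikes about, which are no part of the job. Of the things that look like the splitter, the largest one is meant.

How it is judged:
On the way, in this order (a step that is already met when the one before it is completed fails the run):
1. the upper drawer is released and has sprung out (value of joint drawer above 0.07 m), for 0.2 s.
2. the splitter lies flat and still in the sprung-out drawer, let go (x of splitter in the frame of drawer_floor between -0.035 and 0.085 m and y of splitter in the frame of drawer_floor between -0.055 and 0.055 m and z of splitter in the frame of drawer_floor between -0.006 and 0.01 m and angle between splitter's own z axis and vertical below 0.2 rad and contact force between splitter and the fingers below 0.1 N and linear speed of splitter below 0.03 m/s and value of joint drawer above 0.06 m), for 0.2 s.
At the end, for the whole second after the job is handed in: The upper drawer is latched shut by itself (opening between -2 and 4 mm), the splitter lies flat (within 0.2 rad) and still on its floor, wholly inside, and the lower drawer is shut (under 10 mm) (x of splitter in the frame of drawer_floor between -0.035 and 0.085 m and y of splitter in the frame of drawer_floor between -0.055 and 0.055 m and z of splitter in the frame of drawer_floor between -0.006 and 0.01 m and angle between splitter's own z axis and vertical below 0.2 rad and contact force between splitter and the fingers below 0.1 N and linear speed of splitter below 0.03 m/s and value of joint drawer between -0.002 and 0.004 m and value of joint lower_drawer below 0.01 m); the robot touches nothing.
It fails at once if the robot pushes on the drawer unit with 16 N or more (contact force between unit and the fingers above 16 N or contact force between unit and the arm above 16 N).
It fails at once if the splitter is dropped (falls faster than 0.7 m/s, out of the fingers) (linear speed of splitter above 0.7 m/s and contact force between splitter and the fingers below 0.01 N).
It fails at once if the lower drawer is pulled open by more than 20 mm (value of joint lower_drawer above 0.02 m).
It fails at once if another thing is shifted by more than 25 mm or tipped over (distance of any of case, bottle, cup, jar, tin from where it was at the start of the episode above 0.025 m or angle between any of case, bottle, cup, jar, tin's own z axis and vertical above 0.5 rad).
It also fails if it takes over 72 s, if anything falls off the work surface, if the arm or the gripper's body presses on something with over 40 N, if the wrist force passes 120 N, or if a joint passes its speed limit or range.

ROBOT

A 6-joint arm with a two-finger parallel gripper is mounted at the origin on the work surface. World frame = base frame: x ahead of the robot, y to its left, z up, the work surface at z = 0. Lengths are in m, angles in rad, forces in N, time in s.
With the tool pointing down it reaches from about 0.35 to 0.775 m from the base axis. Payload 7.3 kg.
Tool frame: the origin (TCP) lies at the very end of the fingers, on their centre line; the grasp point (between the pads) lies grip_point_offset behind it (grip_point_offset is the distance from the TCP to the grasp point, in m); z points along the fingers, y is the direction in which the jaws open and shut (so a half turn about z gives the same grasp; the last joint's range is limited). The gripper opens to 92 mm and grips with 3 to 60 N. Pads are 19 mm wide; open, the fingers measure 130 mm over their backs; the gripper's body (75 mm by 190 mm) begins 47 mm behind the grasp point.
Start: joints at [-1.456, 0.342, 1.524, -0, 1.275, -0.146], TCP at [0.135, -0.507, 0.227] pointing down, gripper open.
Joint ranges: [-2.53, 2.53], [-0.77, 2.02], [0.04, 2.7], [-1, 4.14], [0.28, 2.66], [-3.11, 3.11]. Speed limits (rad/s): [2.57, 2.57, 3.14, 3.14, 3.14, 3.14].

INTERFACE

Orientations are given as [roll, pitch, yaw] about the fixed x, y, z axes, in that order (R = Rz(yaw) Ry(pitch) Rx(roll)).
In Python, from cell import * gives the robot as it stands.
- The arm moves only by the shell command python3 -m inch 'ROWS' [OPENING] [FORCE]. ROWS is JSON, a list that holds one entry, the list of rows, each a list of 4 numbers: the shift along the tool's x, y, z in mm, then the turn about the tool's z in rad. In form: [[[x, y, z, roll], ...]]. A call has 1 to 10 rows; each row shifts and turns the commanded pose from where the row before left it, along the tool's axes as they then stand; what a row does not reach is not made up. A row lasts 1/8 s, in which the tool goes at most 62.5 mm and 10.7 degrees, less where a joint would pass 70% of its speed; a pose out of reach is approached as far as the arm can. A call with a gripper value outside its range is refused whole. OPENING is the closure, from -1 (fully open) to 1 (shut), set as the call begins (- or left out, the last holds). The fingers move at their own pace and stop on an object; FORCE is the grip in N (left out, the last holds). Time passes only in rows, so rows that do not move let the fingers close. It gives the time, the measured TCP pose, the force and the opening at its end, in the units of the state.
- observe(): the state, without advancing time (a new reading comes with each control period).
- read_camera(name): name is "side" or "top"; returns a dict with "img" (480x640x3 uint8, blue, green, red), "fx", "fy", "cx", "cy" (pixels), "eye" and "rotation" of the camera in the world. Camera axes: x right, y down, z forward; pixel columns grow to the right and rows downward; lengths in m; the calibration is good to about 2 mm. A picture is of the moment at which its call begins. There is no depth.
- hand_in(): hands the job in, once; it reports no verdict.
Trained networks look in the newest picture that a camera, given by its name, has taken for a name from the list of things; names that differ only in an ending like _2 or _b are one class to them, and where a whole thing is asked for, a point or a joint stands for the part that bears it (a point fixed in the world has none). Each returns a list of dicts, best first, with "conf" (0 to 1); they miss things now and then, are a little off and sometimes report something else, mostly with a low value. They report only what shows in the picture. A call takes as long as a camera call. They do not tell look-alikes from the thing itself.
- boxes_of(camera, label): "at" ([row, column] in pixels, amid what is visible of it).
- place_of(camera, label): "at" ([row, column] in pixels: a listed point, or the origin of a listed thing).
The state is a dict: "time": time; "qpos": joint angles; "qvel": joint speeds; "joint_efforts": joint torques, N m; "tool_pos": TCP position; "tool_rot": TCP orientation; "contact_force": force on the tool from outside, world axes, zero at the start; "torque": the same for the moment, N m; "opening": finger opening in m.
Only numpy, scipy, OpenCV 4.12 (cv2) and the standard library are available. Lean on these libraries where they do the work, as an engineer would, in place of code of your own. Each camera call takes 0.05 s, during which the arm holds its last target. There are 200 camera calls.

## Working session

There is one attempt and no reset: what is moved stays moved. The work goes in short steps, Python scripts to look and compute and a shell command to move; the robot and the scene stay as the last step left them, time stands still between calls to the robot, and variables do not carry over. Pictures are saved under pics/ and viewed, about 8 in all and at most 12, crops included, and the job is handed in when it is done.

```bash
mkdir -p pics; ls; cat > h.py <<'E'
from cell import *
import numpy as np, cv2
def ray(c,at):
    d=np.array([(at[1]-c["cx"])/c["fx"],(at[0]-c["cy"])/c["fy"],1.]); return np.array(c["eye"]),np.array(c["rotation"])@d
def onz(c,at,z):
    e,d=ray(c,at); return e+d*(z-e[2])/d[2]
def proj(c,p):
    q=np.array(c["rotation"]).T@(np.array(p)-np.array(c["eye"])); return q[1]/q[2]*c["fy"]+c["cy"],q[0]/q[2]*c["fx"]+c["cx"]
def tri(c1,a1,c2,a2):
    e1,d1=ray(c1,a1);e2,d2=ray(c2,a2)
    s=np.linalg.lstsq(np.c_[d1,-d2],e2-e1,rcond=None)[0]
    p,q=e1+d1*s[0],e2+d2*s[1]; return (p+q)/2,np.linalg.norm(p-q)
E
python3 - <<'E'
from h import *
np.set_printoptions(precision=4,suppress=True)
C={n:read_camera(n) for n in("side","top")}
for n,c in C.items():
    cv2.imwrite(f"pics/{n}0.png",c["img"]); print(n,c["fx"],c["eye"])
    for l in("unit","drawer_front","drawer_floor","splitter","case","bottle","cup","jar","tin"):
        print(l,[(np.round(r["at"],1).tolist(),round(r["conf"],2),onz(c,r["at"],0)[:2]) for r in place_of(n,l)[:4]])
o=observe();print(o)
E
```

```text
pics
side 589.9021982707337 [1.2095 0.9817 0.9115]Traceback (most recent call last):
  File "<stdin>", line 7, in <module>
  File "h.py", line 6, in onz
    e,d=ray(c,at); return e+d*(z-e[2])/d[2]
                                       ~^^^
IndexError: invalid index to scalar variable.
```

```bash
python3 - <<'E'
from h import *
for n in("side","top"):
    c=read_camera(n); print(c["rotation"],c["eye"])
E
```

```text
[-2.19369687e+00  7.27625179e-04  2.58112098e+00] [1.20952694 0.98166344 0.91145335]
[-2.95812697  0.01671481 -1.60025886] [ 0.30286418 -0.01015168  1.58442587]
```

View pics/side0.png

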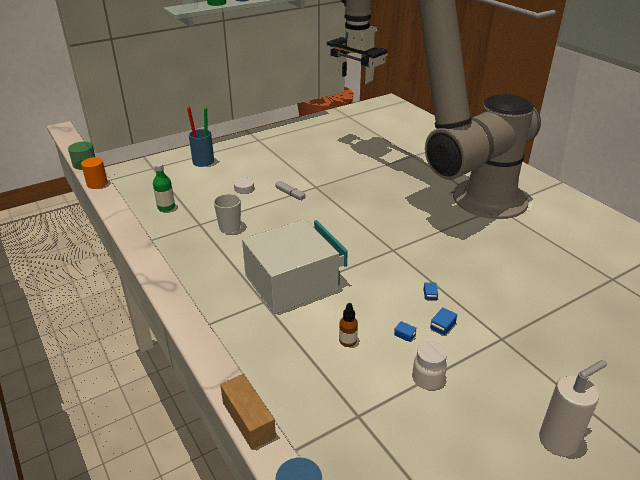

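```bash
sed -i 's/^def ray/from scipy.spatial.transform import Rotation\nR=lambda c: Rotation.from_euler("xyz",c["rotation"]).as_matrix()\ndef ray/; s/np.array(c\["rotation"\])/R(c)/g' h.py
python3 - <<'E'
from h import *
np.set_printoptions(precision=4,suppress=True)
C={n:read_camera(n) for n in("side","top")}
for n,c in C.items():
    cv2.imwrite(f"pics/{n}1.png",c["img"]); print(n,c["fx"],c["eye"])
    for l in("unit","drawer_front","drawer_floor","splitter","case","bottle","cup","jar","tin"):
        print(l,[(np.round(r["at"],1).tolist(),round(r["conf"],2),onz(c,r["at"],{"drawer_front":.08,"drawer_floor":.063}.get(l,0))[:2]) for r in place_of(n,l)[:4]])
o=observe();print(o)
E
```

```text
side 589.9021982707337 [1.2095 0.9817 0.9115]
unit [([282.7, 287.9], 0.88, array([0.6904, 0.0192]))]
drawer_front [([239.3, 327.6], 0.73, array([0.5736, 0.013 ])), ([191.4, 291.6], 0.39, array([ 0.535 , -0.2273]))]
drawer_floor []
splitter [([326.1, 443.6], 0.91, array([0.4744, 0.3304])), ([335.9, 405.2], 0.73, array([0.5649, 0.309 ])), ([295.3, 433.2], 0.6, array([0.4254, 0.24  ]))]
case [([194.3, 289.1], 0.62, array([ 0.4847, -0.3332]))]
bottle [([342.4, 348.1], 0.96, array([0.6802, 0.2594]))]
cup [([224.9, 225.2], 0.69, array([ 0.7134, -0.2868]))]
jar [([380.6, 429.9], 0.6, array([0.602 , 0.4322]))]
tin [([187.2, 244.9], 0.86, array([ 0.5772, -0.4401]))]
top 616.0102633231472 [ 0.3029 -0.0102  1.5844]
unit [([198.7, 314.8], 0.75, array([0.6846, 0.0219]))]
drawer_front [([234.0, 314.2], 0.77, array([0.5754, 0.0243]))]
drawer_floor [([214.8, 316.1], 0.6, array([0.6276, 0.0185]))]
splitter [([246.0, 205.8], 0.78, array([0.5673, 0.3102])), ([298.8, 238.4], 0.63, array([0.4271, 0.2255]))]
case [([272.0, 459.6], 0.9, array([ 0.4784, -0.3454]))]
bottle [([203.7, 226.4], 0.78, array([0.6789, 0.2561]))]
cup [([191.9, 428.2], 0.84, array([ 0.693 , -0.2778]))]
jar [([232.9, 166.7], 0.64, array([0.6054, 0.4133]))]
tin [([230.6, 489.5], 0.59, array([ 0.5841, -0.4306])), ([214.6, 317.8], 0.29, array([0.6414, 0.0152]))]
{'time': 1.25, 'qpos': array([-1.456 ,  0.342 ,  1.5241,  0.    ,  1.2754, -0.146 ]), 'qvel': array([-0.0001,  0.0003, -0.0014, -0.0002,  0.0017, -0.0006]), 'joint_efforts': array([ -0.0003, -43.1134, -24.4481,   0.0718,   0.0484,   0.    ]), 'tool_pos': array([ 0.1354, -0.5073,  0.2267]), 'tool_rot': array([ 3.1415, -0.    ,  0.2607]), 'contact_force': array([ 0.866 , -0.5726,  0.2792]), 'torque': array([ 0.0125, -0.0085, -0.0016]), 'opening': 0.09187086567244185}
```

View pics/top1.png

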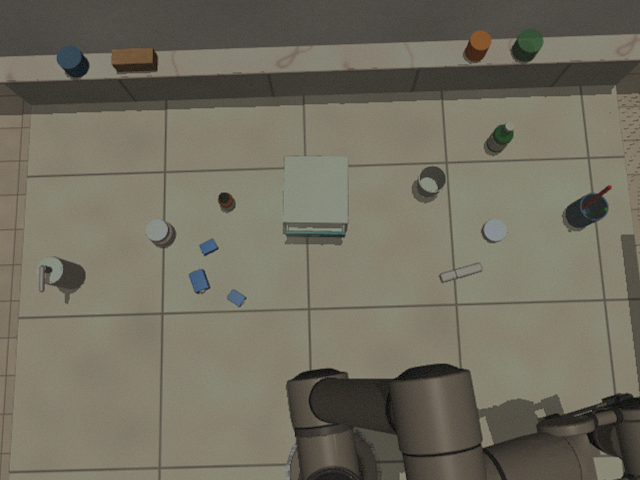

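```bash
python3 - <<'E'
from h import *
import cell
np.set_printoptions(precision=4,suppress=True)
print(globals().get("grip_point_offset"))
C={n:read_camera(n) for n in("side","top")}
t=C["top"];hsv=cv2.cvtColor(t["img"],cv2.COLOR_BGR2HSV)
for nm,lo,hi,z in(("blue",(104,110,60),(118,255,255),.028),("teal",(84,90,30),(100,255,255),.103)):
    m=cv2.inRange(hsv,lo,hi)
    n,L,S,_=cv2.connectedComponentsWithStats(m)
    for i in range(1,n):
        if S[i,4]<30: continue
        r=cv2.minAreaRect(np.argwhere(L==i)[:,::-1].astype(np.float32))
        P=np.array([onz(t,(q[1],q[0]),z)[:2] for q in cv2.boxPoints(r)])
        e=P[1]-P[0],P[2]-P[1]; k=max(e,key=np.linalg.norm)
        print(nm,S[i,4],P.mean(0),[np.linalg.norm(v) for v in e],"long axis deg",np.degrees(np.arctan2(k[1],k[0])),P.tolist() if nm=="teal" else "")
A={n:{l:place_of(n,l)[0]["at"] for l in("drawer_front","unit")} for n in C}
for l in("drawer_front","unit"): print(l,tri(C["side"],A["side"][l],t,A["top"][l]))
a=cv2.resize(t["img"][140:300,180:360],None,fx=4,fy=4,interpolation=cv2.INTER_CUBIC)[:600]
cv2.imwrite("pics/crop.png",a)
E
```

```text
0.0188
blue 143 [0.5608 0.299 ] [np.float64(0.036671621053533394), np.float64(0.02679025399703579)] long axis deg -66.80657040812729 
blue 250 [0.4746 0.3223] [np.float64(0.03596455961000037), np.float64(0.05054993827210235)] long axis deg -161.50146159146075 
drawer_front (array([0.5722, 0.026 , 0.0837]), np.float64(0.004134949228847495))
unit (array([ 0.6838,  0.0188, -0.0026]), np.float64(0.008462927705588062))
```

View pics/crop.png

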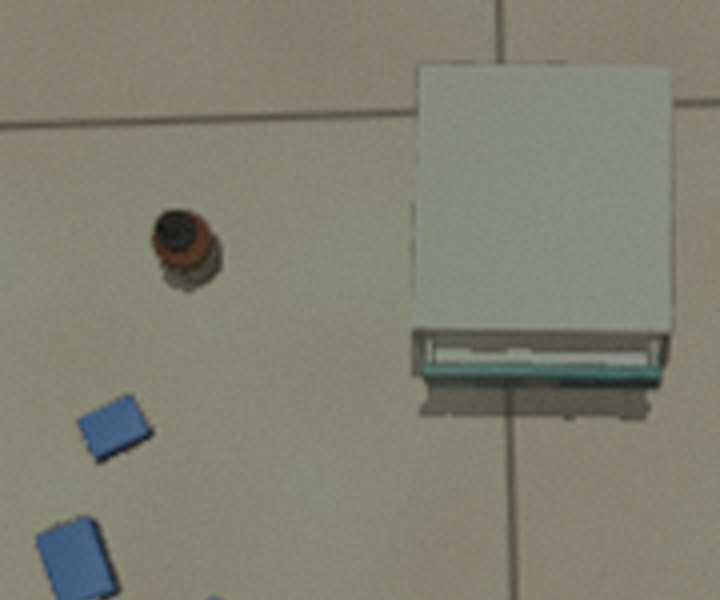

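```bash
python3 - <<'E'
from h import *
np.set_printoptions(precision=4,suppress=True)
t=read_camera("top")
f=lambda x,y,z:onz(t,(140+y/4,180+x/4),z)[:2]
for q in((423,370,.103),(660,376,.103),(423,378,.103),(660,385,.103),(418,65,.11),(673,65,.11),(670,330,.11),(413,330,.11)): print(q,f(*q))
E
```

```text
(423, 370, 0.103) [0.5773 0.0933]
(660, 376, 0.103) [ 0.5688 -0.0514]
(423, 378, 0.103) [0.5723 0.0934]
(660, 385, 0.103) [ 0.5632 -0.0512]
(418, 65, 0.11) [0.7693 0.0922]
(673, 65, 0.11) [ 0.7638 -0.0665]
(670, 330, 0.11) [ 0.5959 -0.0584]
(413, 330, 0.11) [0.601  0.0984]
```

```bash
python3 -m inch '[[[0,0,0,0.152],[0,0,0,0.152],[24,-39,0,0],[24,-39,0,0],[24,-39,0,0],[24,-39,0,0],[24,-39,0,0],[24,-39,0,0],[24,-39,0,0],[24,-39,0,0]]]' 1 20; python3 -m inch '[[[24,-39,0,0],[24,-39,0,0],[24,-39,0,0],[24,-39,0,0],[24,-39,0,0],[24,-39,0,0],[0,0,0,0],[0,0,0,0]]]'
```

```text
time: 2.85
tool_pos: [0.3414, -0.2026, 0.227]
tool_rot: [3.141, -0.001, -0.043]
contact_force: [1.4, -0.8, -0.5]
opening: 0.0007
time: 3.85
tool_pos: [0.4943, 0.0236, 0.2265]
tool_rot: [3.141, 0.001, -0.043]
contact_force: [0.7, -0.4, -0.0]
opening: 0.0005
```

```bash
python3 -m inch '[[[0,0,39,0],[0,0,39,0],[0,0,39,0],[0,0,39,0],[14,0,0,0],[14,0,0,0],[14,0,0,0],[8,0,0,0],[0,0,0,0],[0,0,0,0]]]'
```

```text
time: 5.1
tool_pos: [0.544, 0.0213, 0.0707]
tool_rot: [3.141, 0.001, -0.044]
contact_force: [-0.2, -0.3, 0.6]
opening: 0.0005
```

```bash
python3 - <<'E'
from h import *
s=read_camera("side");cv2.imwrite("pics/s2.png",cv2.resize(s["img"][170:320,220:420],None,fx=4,fy=4,interpolation=cv2.INTER_CUBIC))
E
```

```text
(no output)
```

View pics/s2.png

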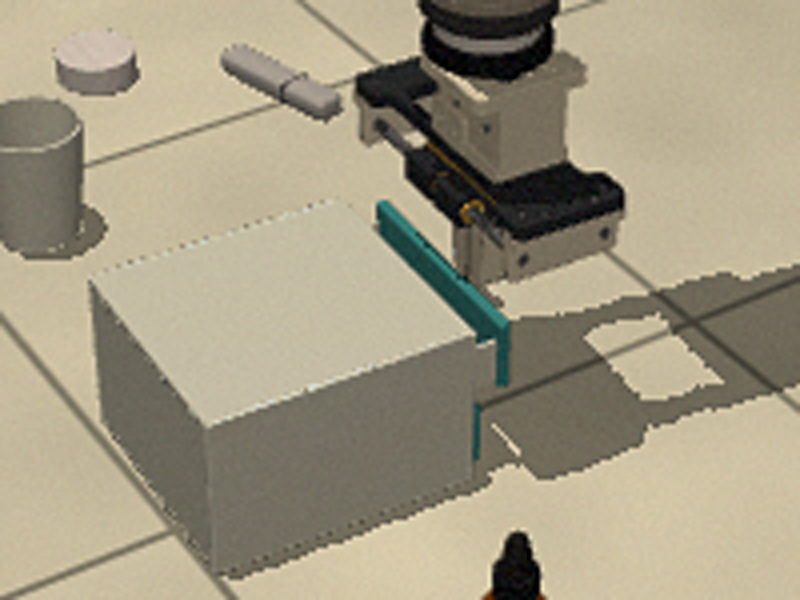

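```bash
python3 -m inch '[[[5,0,0,0],[5,0,0,0],[3,0,0,0],[0,0,0,0],[0,0,0,0]]]'; for i in 1 2 3; do echo; done; python3 -m inch '[[[2,0,0,0],[0,0,0,0],[0,0,0,0]]]'
```

```text
time: 5.78
tool_pos: [0.5574, 0.021, 0.0706]
tool_rot: [3.142, 0.0, -0.043]
contact_force: [-0.2, -0.1, 0.8]
opening: 0.0004



time: 6.15
tool_pos: [0.5596, 0.0209, 0.0707]
tool_rot: [3.142, 0.0, -0.043]
contact_force: [-0.9, 0.3, -0.4]
opening: 0.0009
```

```bash
python3 -m inch '[[[2,0,0,0],[0,0,0,0],[0,0,0,0]]]'
```

```text
time: 6.52
tool_pos: [0.5616, 0.0208, 0.0707]
tool_rot: [3.142, 0.0, -0.043]
contact_force: [0.4, 1.0, 0.2]
opening: 0.0005
```

```bash
python3 -m inch '[[[2,0,0,0],[0,0,0,0],[0,0,0,0]]]'
```

```text
time: 6.9
tool_pos: [0.5632, 0.0208, 0.0706]
tool_rot: [3.142, 0.001, -0.043]
contact_force: [-3.7, 0.4, 1.8]
opening: 0.0007
```

```bash
python3 -m inch '[[[1,0,0,0],[1,0,0,0],[0,0,0,0],[0,0,0,0]]]';  python3 -m inch '[[[1,0,0,0],[0,0,0,0],[0,0,0,0]]]'
```

```text
time: 7.4
tool_pos: [0.5657, 0.0207, 0.0707]
tool_rot: [3.142, -0.0, -0.043]
contact_force: [-3.6, 0.5, 0.4]
opening: 0.0008
time: 7.78
tool_pos: [0.5666, 0.0206, 0.0707]
tool_rot: [3.142, -0.0, -0.043]
contact_force: [-3.5, -0.4, 1.5]
opening: 0.0003
```

```bash
python3 -m inch '[[[1,0,0,0],[0,0,0,0],[0,0,0,0]]]'
```

```text
time: 8.15
tool_pos: [0.5676, 0.0206, 0.0706]
tool_rot: [3.142, -0.0, -0.043]
contact_force: [-3.3, -0.3, 1.3]
opening: 0.0002
```

```bash
python3 -m inch '[[[1.2,0,0,0],[0,0,0,0],[0,0,0,0]]]'
```

```text
time: 8.52
tool_pos: [0.5689, 0.0205, 0.0707]
tool_rot: [3.141, -0.0, -0.043]
contact_force: [-2.7, 0.5, -0.2]
opening: 0.0006
```

```bash
sleep 0
python3 -m inch '[[[1.2,0,0,0],[0,0,0,0],[0,0,0,0]]]'
```

```text
time: 8.9
tool_pos: [0.5701, 0.0204, 0.0707]
tool_rot: [3.142, -0.0, -0.043]
contact_force: [-2.4, -0.0, 0.5]
opening: 0.0004
```

```bash
python3 -m inch '[[[1.2,0,0,0],[0,0,0,0],[0,0,0,0]]]'
```

```text
time: 9.28
tool_pos: [0.5713, 0.0204, 0.0707]
tool_rot: [3.142, -0.0, -0.043]
contact_force: [-3.3, 0.4, -0.5]
opening: 0.0006
```

```bash
python3 -m inch '[[[1.2,0,0,0],[0,0,0,0],[0,0,0,0]]]'
```

```text
time: 9.65
tool_pos: [0.5725, 0.0203, 0.0707]
tool_rot: [3.141, -0.0, -0.043]
contact_force: [-3.9, -0.0, -0.1]
opening: 0.0008
```

```bash
python3 -m inch '[[[1.2,0,0,0],[0,0,0,0],[0,0,0,0]]]'
```

```text
time: 10.02
tool_pos: [0.5737, 0.0203, 0.0707]
tool_rot: [3.141, -0.0, -0.043]
contact_force: [-3.8, 0.1, -0.6]
opening: 0.0006
```

```bash
python3 -m inch '[[[1.2,0,0,0],[0,0,0,0],[0,0,0,0]]]'
```

```text
time: 10.4
tool_pos: [0.575, 0.0202, 0.0707]
tool_rot: [3.141, -0.0, -0.043]
contact_force: [-2.9, -0.8, -0.6]
opening: 0.0005
```

```bash
python3 -m inch '[[[1.2,0,0,0],[0,0,0,0],[0,0,0,0]]]'
```

```text
time: 10.78
tool_pos: [0.5759, 0.0202, 0.0707]
tool_rot: [3.141, 0.0, -0.043]
contact_force: [-3.1, -0.8, 0.5]
opening: 0.0007
```

```bash
python3 -m inch '[[[0.7,0,0,0],[0,0,0,0],[0,0,0,0]]]'
```

```text
time: 11.15
tool_pos: [0.5762, 0.0202, 0.0707]
tool_rot: [3.141, 0.001, -0.043]
contact_force: [-5.6, -0.1, 1.0]
opening: 0.0003
```

```bash
python3 -m inch '[[[0.5,0,0,0],[0,0,0,0],[0,0,0,0]]]'
```

```text
time: 11.52
tool_pos: [0.5763, 0.0202, 0.0707]
tool_rot: [3.141, 0.002, -0.043]
contact_force: [-7.8, -0.4, 1.4]
opening: 0.0003
```

```bash
python3 -m inch '[[[0.8,0,0,0],[0,0,0,0],[0,0,0,0]]]'
```

```text
time: 11.9
tool_pos: [0.5766, 0.0201, 0.0707]
tool_rot: [3.141, 0.003, -0.043]
contact_force: [-9.0, -0.5, 3.8]
opening: 0.0003
```

```bash
python3 -m inch '[[[0.8,0,0,0],[0,0,0,0],[0,0,0,0]]]'
```

```text
time: 12.28
tool_pos: [0.5769, 0.0201, 0.0707]
tool_rot: [3.141, 0.004, -0.043]
contact_force: [-11.0, -1.0, 4.2]
opening: 0.0007
```

```bash
python3 -m inch '[[[0.4,0,0,0],[0,0,0,0],[0,0,0,0]]]'
```

```text
time: 12.65
tool_pos: [0.577, 0.0201, 0.0707]
tool_rot: [3.141, 0.005, -0.043]
contact_force: [-12.2, -0.9, 5.1]
opening: 0.0003
```

```bash
python3 -m inch '[[[-10,0,0,0],[-13,0,0,0],[-13,0,0,0],[-13,0,0,0],[-14,0,0,0],[-14,0,0,0],[-14,0,0,0],[-14,0,0,0],[-14,0,0,0],[-14,0,0,0]]]';python3 - <<'E'
from h import *
s=read_camera("top")
cv2.imwrite("pics/s3.png",cv2.resize(s["img"][140:290,180:380],None,fx=4,fy=4,interpolation=cv2.INTER_CUBIC))
a=place_of("top","drawer_front")[0]
b=read_camera("side");d=place_of("side","drawer_front")
print(onz(s,a["at"],.08),a, [(x["conf"],onz(b,x["at"],.08)) for x in d])
for n,c in(("top",s),("side",b)):
  for x in place_of(n,"drawer_floor")[:2]:print(n,x["conf"],onz(c,x["at"],.063))
E
```

```text
time: 13.9
tool_pos: [0.4461, 0.0258, 0.071]
tool_rot: [3.141, -0.002, -0.043]
contact_force: [-0.2, -0.9, -0.8]
opening: 0.0003Traceback (most recent call last):
  File "<stdin>", line 4, in <module>
IndexError: list index out of range
```

View pics/s3.png

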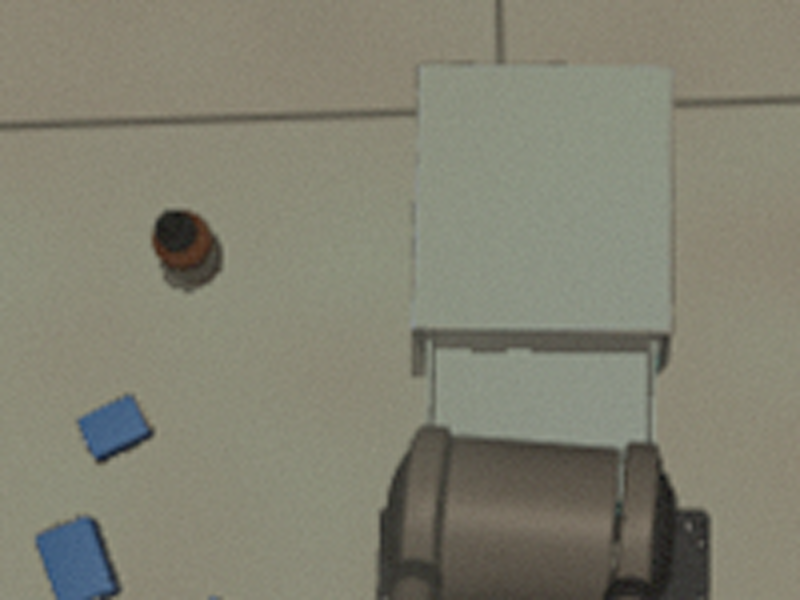

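```bash
python3 - <<'E'
from h import *
np.set_printoptions(precision=4,suppress=True)
t=read_camera("top");pt=[(x["conf"],x["at"]) for x in place_of("top","splitter")]
s=read_camera("side");ps=[(x["conf"],x["at"]) for x in place_of("side","splitter")]
for c,p in((t,pt),(s,ps)):
  for k,a in p: print(k,a,onz(c,a,0))
a=cv2.resize(t["img"][262:302,180:230],None,fx=8,fy=8,interpolation=cv2.INTER_CUBIC)
b=cv2.resize(s["img"][300:340,420:470],None,fx=8,fy=8,interpolation=cv2.INTER_CUBIC)
cv2.imwrite("pics/s4.png",np.hstack([a,b]))
E
```

```text
0.8 [282.8, 202.3] [0.4712 0.3188 0.    ]
0.74 [296.2, 239.1] [0.4337 0.2237 0.    ]
0.69 [246.2, 204.4] [0.5669 0.3138 0.    ]
0.69 [327.6, 443.6] [0.4775 0.3339 0.    ]
0.57 [296.0, 432.2] [0.429  0.2407 0.    ]
0.56 [338.5, 405.3] [0.5697 0.3152 0.    ]
0.3 [228.0, 228.2] [ 0.7129 -0.2687 -0.    ]
```

View pics/s4.png

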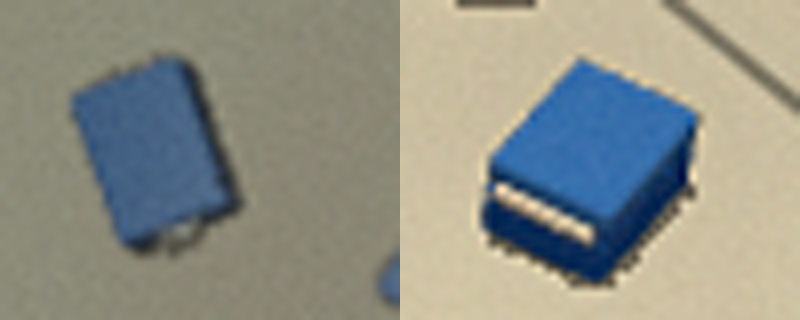

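```bash
python3 -m inch '[[[0,0,-40,0],[0,0,-40,0],[0,0,-40,0],[0,0,0,0]]]' -1
```

```text
time: 14.7
tool_pos: [0.4486, 0.0256, 0.1935]
tool_rot: [3.141, -0.007, -0.043]
contact_force: [0.3, 0.1, -1.3]
opening: 0.036
```

```bash
python3 - <<'E'
from h import *
np.set_printoptions(precision=4,suppress=True)
t=read_camera("top");s=read_camera("side")
A=[onz(t,(262+y/8-.45,180+x/8-.45),.028) for x,y in((72,97),(180,57),(222,212),(122,240))]
B=[onz(s,(300+y/8-.45,420+x/8-.45),.028) for x,y in((182,58),(298,120),(208,218),(90,165))]
for P in(A,B):
  P=np.array(P);print(P[:,:2].tolist(),P.mean(0))
  for i in range(4):
    d=P[(i+1)%4]-P[i];print(np.linalg.norm(d),np.degrees(np.arctan2(d[1],d[0]))%90)
print(observe()["tool_pos"],observe()["tool_rot"])
E
```

```text
[[0.49262004104930823, 0.3482145079393528], [0.5043465679233643, 0.3138110268103], [0.4545107866535631, 0.30017400191099947], [0.44662623560511333, 0.33188121745060783]] [0.4745 0.3235 0.028 ]
0.036347089929250925 18.821826513628835
0.051667915991218484 15.30374143251376
0.0326728275867087 13.964360264216921
0.04880785303030835 19.55093522672542
[[0.4580919213330842, 0.302948589338942], [0.4482547810848031, 0.33866309798682914], [0.49486482522299613, 0.35420899810338813], [0.5079622384555699, 0.3219903428301848]] [0.4773 0.3295 0.028 ]
0.037044506424358775 15.39959082688452
0.049134216438224916 18.44514720521304
0.034779073895063836 22.122550741902984
0.05338199046418695 20.898126155188066
[0.4464 0.0258 0.1905] [ 3.1415 -0.0004 -0.0432]
```

```bash
python3 -m inch '[[[0,0,0,-0.1785],[0,0,0,-0.1785],[17.3,-39.5,0,0],[17.3,-39.5,0,0],[17.3,-39.5,0,0],[17.3,-39.5,0,0],[17.3,-39.5,0,0],[17.3,-39.5,0,0],[17.3,-39.5,0,0],[0,0,0,0]]]'; python3 -m inch '[[[0,0,40,0],[0,0,40,0],[0,0,40,0],[0,0,0,0],[0,0,0,0]]]'; python3 - <<'E'
from h import *
s=read_camera("side")
cv2.imwrite("pics/s5.png",cv2.resize(s["img"][240:360,370:530],None,fx=5,fy=5,interpolation=cv2.INTER_CUBIC))
E
```

```text
time: 16.05
tool_pos: [0.4753, 0.3283, 0.1882]
tool_rot: [3.141, 0.003, 0.317]
contact_force: [-0.6, 0.1, 0.2]
opening: 0.092
time: 16.68
tool_pos: [0.4768, 0.3259, 0.0715]
tool_rot: [3.142, -0.001, 0.313]
contact_force: [-0.4, 0.5, 0.4]
opening: 0.0919
```

View pics/s5.png

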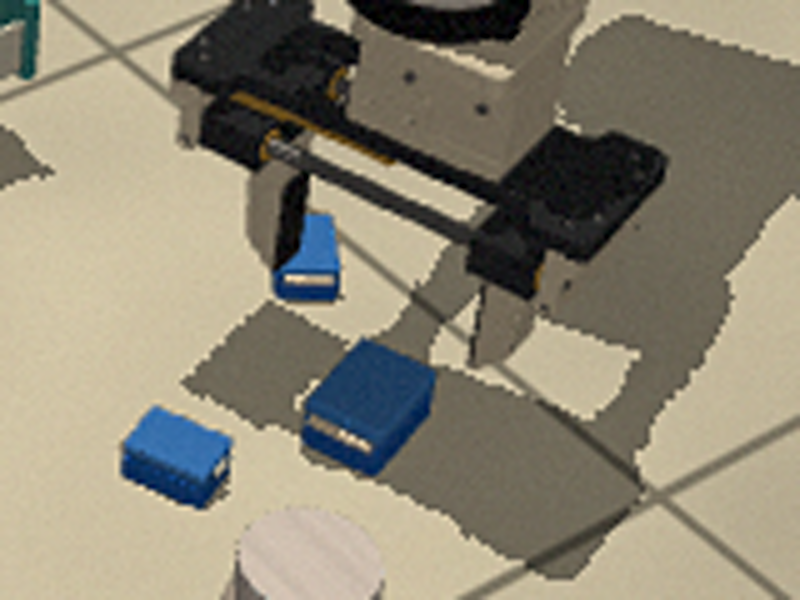

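```bash
python3 -m inch '[[[0,0,25,0],[0,0,25,0],[0,0,13,0],[0,0,3,0],[0,0,0,0],[0,0,0,0]]]'; python3 -m inch '[[[0,0,0,0],[0,0,0,0],[0,0,0,0],[0,0,0,0],[0,0,0,0],[0,0,0,0]]]' 1 15
```

```text
time: 17.48
tool_pos: [0.4767, 0.3265, 0.0056]
tool_rot: [-3.141, -0.002, 0.314]
contact_force: [-0.6, -0.3, 0.6]
opening: 0.0915
time: 18.23
tool_pos: [0.4762, 0.3262, 0.0046]
tool_rot: [3.142, 0.0, 0.314]
contact_force: [0.0, -0.5, -0.3]
opening: 0.0379
```

```bash
python3 -m inch '[[[0,0,-20,0],[0,0,-40,0],[0,0,-40,0],[0,0,-40,0],[0,0,-30,0],[0,0,0,0.179],[0,0,0,0.179],[0,0,0,0]]]'; python3 -m inch '[[[5,20,0,0],[11,40,0,0],[11,40,0,0],[11,40,0,0],[11,40,0,0],[11,40,0,0],[11,40,0,0],[9,30,0,0],[3,11,0,0],[0,0,0,0]]]'; python3 - <<'E'
from h import *
s=read_camera("side")
print(s["time"] if "time" in s else "", observe()["tool_pos"],observe()["opening"])
for x in place_of("side","drawer_front"): print(x["conf"],onz(s,x["at"],.08))
for x in place_of("side","drawer_floor"): print(x["conf"],onz(s,x["at"],.063))
cv2.imwrite("pics/s6.png",cv2.resize(s["img"][170:320,260:460],None,fx=4,fy=4,interpolation=cv2.INTER_CUBIC))
E
```

```text
time: 19.23
tool_pos: [0.476, 0.3261, 0.1745]
tool_rot: [3.141, 0.0, -0.043]
contact_force: [1.0, -0.0, -1.2]
opening: 0.0381
time: 20.48
tool_pos: [0.5455, 0.0212, 0.1746]
tool_rot: [-3.141, 0.0, -0.045]
contact_force: [-0.9, 0.5, -1.1]
opening: 0.0381
 [0.54538393 0.02202906 0.17458304] 0.03824844893007804
0.94 [0.48840763 0.03066345 0.08      ]
0.59 [0.53531387 0.01651831 0.063     ]
```

View pics/s6.png

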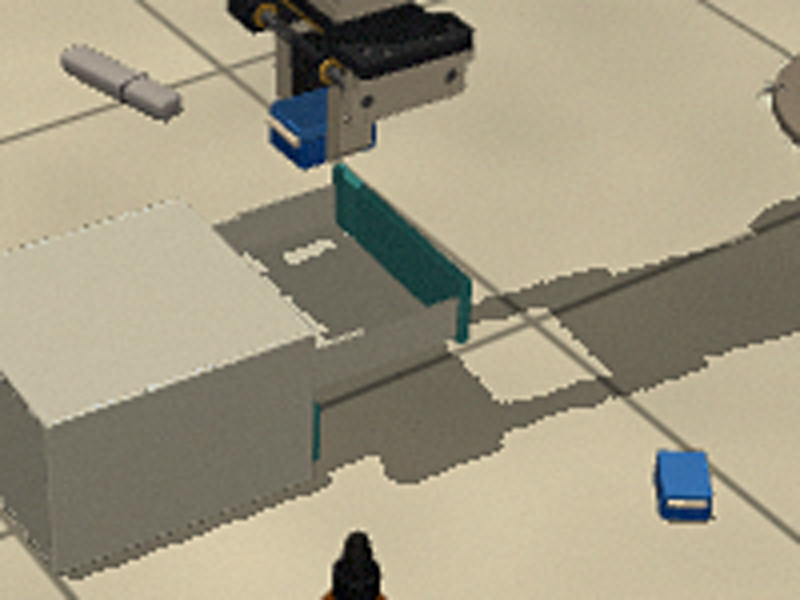

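```bash
python3 -m inch '[[[0,0,25,0],[0,0,30,0],[0,0,30,0],[0,0,15,0],[0,0,3,0],[0,0,0,0],[0,0,0,0]]]'; python3 -m inch '[[[0,0,1.5,0],[0,0,1,0],[0,0,0,0],[0,0,0,0]]]'
```

```text
time: 21.5
tool_pos: [0.5465, 0.0218, 0.0727]
tool_rot: [3.141, -0.002, -0.044]
contact_force: [0.3, -0.6, -1.2]
opening: 0.0384
time: 22.0
tool_pos: [0.5458, 0.0218, 0.0692]
tool_rot: [3.142, -0.0, -0.044]
contact_force: [-0.3, -0.3, -0.6]
opening: 0.0377
```

```bash
python3 -m inch '[[[0,0,1,0],[0,0,0.6,0],[0,0,0,0],[0,0,0,0]]]'
```

```text
time: 22.5
tool_pos: [0.5458, 0.0218, 0.0676]
tool_rot: [3.142, -0.0, -0.044]
contact_force: [-0.8, -0.4, -0.1]
opening: 0.0379
```

```bash
python3 -m inch '[[[0,0,0.6,0],[0,0,0.4,0],[0,0,0,0],[0,0,0,0]]]'
```

```text
time: 23.0
tool_pos: [0.5462, 0.0218, 0.0675]
tool_rot: [3.141, -0.001, -0.044]
contact_force: [-2.2, 0.1, 7.0]
opening: 0.0378
```

```bash
python3 -m inch '[[[0,0,-0.7,0],[0,0,0,0]]]'; python3 -m inch '[[[0,0,0,0],[0,0,0,0],[0,0,0,0],[0,0,0,0]]]' -0.25; python3 -m inch '[[[0,0,-20,0],[0,0,-35,0],[0,0,-35,0],[0,0,-20,0],[-30,0,0,0],[-40,0,0,0],[-40,0,0,0],[0,0,0,0]]]'; python3 - <<'E'
from h import *
s=read_camera("side");t=read_camera("top")
for x in place_of("side","splitter"): print(x["conf"],onz(s,x["at"],.063))
for x in place_of("top","splitter"): print("t",x["conf"],onz(t,x["at"],.063))
for x in place_of("side","drawer_front"): print(x["conf"],onz(s,x["at"],.08))
a=cv2.resize(s["img"][170:320,260:460],None,fx=2,fy=3,interpolation=cv2.INTER_CUBIC)
b=cv2.resize(t["img"][140:290,220:420],None,fx=2,fy=3,interpolation=cv2.INTER_CUBIC)
cv2.imwrite("pics/s7.png",np.hstack([a,b]))
E
```

```text
time: 23.25
tool_pos: [0.546, 0.0218, 0.0676]
tool_rot: [3.141, -0.001, -0.044]
contact_force: [-0.7, 0.0, 2.8]
opening: 0.0379
time: 23.75
tool_pos: [0.5457, 0.0218, 0.0672]
tool_rot: [3.142, 0.0, -0.044]
contact_force: [0.2, -0.6, 0.1]
opening: 0.0576
time: 24.75
tool_pos: [0.4335, 0.027, 0.1774]
tool_rot: [3.142, 0.001, -0.044]
contact_force: [0.2, -0.6, -0.1]
opening: 0.0573
0.96 [0.54337797 0.01045282 0.063     ]
0.83 [0.61409848 0.35524078 0.063     ]
0.61 [0.48092192 0.28925729 0.063     ]
0.28 [ 0.52968079 -0.24789231  0.063     ]
t 0.7 [0.42742562 0.2106607  0.063     ]
t 0.69 [0.54093732 0.0177052  0.063     ]
t 0.59 [0.5562099  0.29591721 0.063     ]
0.71 [0.48990307 0.03275963 0.08      ]
0.66 [ 0.53759064 -0.22337533  0.08      ]
```

View pics/s7.png

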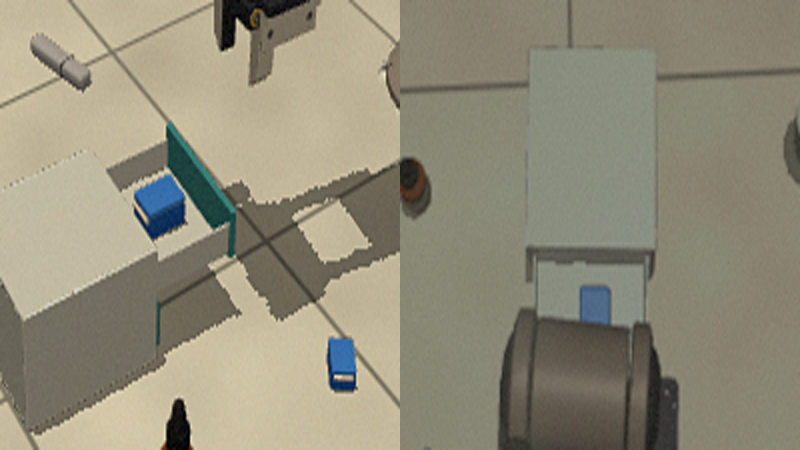

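```bash
python3 -m inch '[[[0,0,30,0],[0,0,40,0],[0,0,36.5,0],[0,0,0,0],[12,0,0,0],[12,0,0,0],[8,0,0,0],[4,0,0,0],[4,0,0,0],[4,0,0,0]]]' 1; python3 -m inch '[[[6,0,0,0],[6,0,0,0],[6,0,0,0],[6,0,0,0],[6,0,0,0],[6,0,0,0],[6,0,0,0],[6,0,0,0],[6,0,0,0],[0,0,0,0]]]'
```

```text
time: 26.25
tool_pos: [0.4794, 0.0248, 0.0708]
tool_rot: [3.142, 0.001, -0.044]
contact_force: [-2.1, 0.7, 2.2]
opening: 0.0004
time: 27.5
tool_pos: [0.5344, 0.0222, 0.0707]
tool_rot: [3.141, -0.001, -0.044]
contact_force: [-2.7, -0.5, -0.3]
opening: 0.0005
```

```bash
python3 -m inch '[[[6,0,0,0],[6,0,0,0],[6,0,0,0],[6,0,0,0],[5,0,0,0],[4,0,0,0],[3,0,0,0],[2,0,0,0],[0,0,0,0],[0,0,0,0]]]'
```

```text
time: 28.75
tool_pos: [0.5719, 0.0206, 0.0708]
tool_rot: [3.141, -0.001, -0.044]
contact_force: [-2.9, -0.4, -1.9]
opening: 0.0001
```

```bash
python3 -m inch '[[[1.5,0,0,0],[1.5,0,0,0],[0.5,0,0,0],[0,0,0,0],[0,0,0,0]]]'
```

```text
time: 29.38
tool_pos: [0.5754, 0.0205, 0.0708]
tool_rot: [3.142, -0.001, -0.044]
contact_force: [-2.1, -1.3, -1.4]
opening: 0.0005
```

```bash
python3 -m inch '[[[0.7,0,0,0],[0.5,0,0,0],[0,0,0,0],[0,0,0,0]]]'
```

```text
time: 29.88
tool_pos: [0.576, 0.0205, 0.0708]
tool_rot: [3.142, 0.001, -0.044]
contact_force: [-4.9, -1.1, 1.3]
opening: 0.0005
```

```bash
python3 -m inch '[[[0.8,0,0,0],[0,0,0,0],[0,0,0,0]]]'
```

```text
time: 30.25
tool_pos: [0.5763, 0.0205, 0.0708]
tool_rot: [3.142, 0.002, -0.044]
contact_force: [-7.4, -2.2, 1.5]
opening: 0.0006
```

```bash
python3 -m inch '[[[0.8,0,0,0],[0,0,0,0],[0,0,0,0]]]'
```

```text
time: 30.62
tool_pos: [0.5765, 0.0205, 0.0708]
tool_rot: [3.141, 0.003, -0.044]
contact_force: [-9.5, -1.3, 3.7]
opening: 0.0004
```

```bash
python3 -m inch '[[[0.7,0,0,0],[0,0,0,0],[0,0,0,0]]]'
```

```text
time: 31.0
tool_pos: [0.5768, 0.0205, 0.0708]
tool_rot: [3.141, 0.004, -0.044]
contact_force: [-10.9, -1.5, 5.0]
opening: 0.0001
```

```bash
python3 -m inch '[[[0.4,0,0,0],[0,0,0,0],[0,0,0,0]]]'
```

```text
time: 31.38
tool_pos: [0.5769, 0.0205, 0.0708]
tool_rot: [3.141, 0.005, -0.044]
contact_force: [-12.2, -0.6, 5.6]
opening: 0.0001
```

Same point and force as the first trip. I'll back off slowly so the drawer can settle on the latch.

```bash
python3 -m inch '[[[-4,0,0,0],[-5,0,0,0],[-6,0,0,0],[-8,0,0,0],[-15,0,0,0],[-20,0,0,0],[-30,0,0,0],[-40,0,0,0],[0,0,-40,0],[0,0,-40,0]]]'; python3 -m inch '[[[0,0,-40,0],[0,0,-20,0],[0,0,0,0],[0,0,0,0]]]'; python3 - <<'E'
from h import *
s=read_camera("side");t=read_camera("top")
for x in place_of("side","drawer_front"): print(x["conf"],onz(s,x["at"],.08))
for l in("case","bottle","cup","jar","tin"):print(l,[onz(c,x["at"],0)[:2] for n,c in(("side",s),("top",t)) for x in place_of(n,l)[:1]])
a=cv2.resize(s["img"][170:320,220:420],None,fx=2,fy=3,interpolation=cv2.INTER_CUBIC)
b=cv2.resize(t["img"][140:290,220:420],None,fx=2,fy=3,interpolation=cv2.INTER_CUBIC)
cv2.imwrite("pics/s8.png",np.hstack([a,b]))
E
```

```text
time: 32.62
tool_pos: [0.4513, 0.0261, 0.1522]
tool_rot: [-3.142, -0.002, -0.044]
contact_force: [0.5, -0.2, -0.4]
opening: 0.0004
time: 33.12
tool_pos: [0.4509, 0.0261, 0.2101]
tool_rot: [-3.142, 0.0, -0.044]
contact_force: [-0.3, -0.0, -0.7]
opening: 0.0003
0.56 [0.57757143 0.01777307 0.08      ]
case [array([ 0.47825891, -0.35221731]), array([ 0.48034399, -0.3491732 ])]
bottle [array([ 0.71282815, -0.26810714]), array([0.68746404, 0.26110179])]
cup [array([ 0.72292919, -0.26430604]), array([ 0.70074255, -0.28304568])]
jar [array([0.59854015, 0.42525918]), array([0.60791749, 0.4154454 ])]
tin [array([ 0.58091364, -0.43404961]), array([ 0.58522849, -0.4364117 ])]
```

View pics/s8.png

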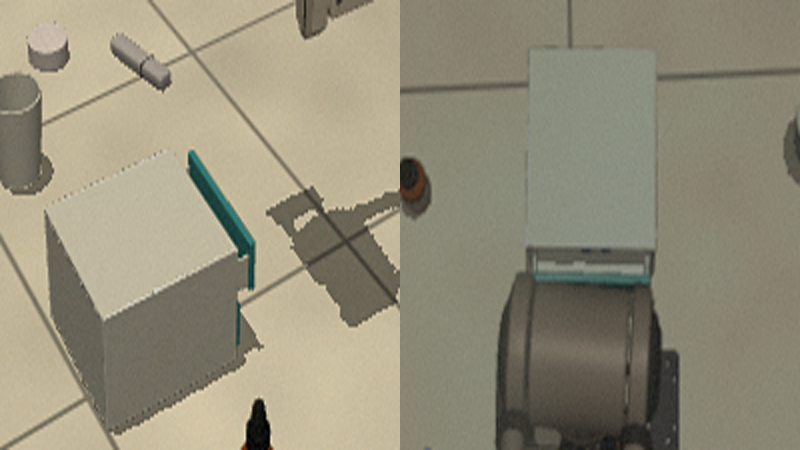

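The drawer is shut at its original proud position, the lower drawer is shut, and the robot is clear.

```bash
python3 -c "
from cell import *
print(hand_in())"
```

```text
the job is handed in; nothing more can be done
None
```

The splitter is in the upper drawer, the drawer is latched shut, and I handed the job in about 33 s into the 72 s allowed.

- **Opening:** I pressed the front until the buffer gave, about 14 mm in. The highest reading was 12.2 N of push, or about 13.5 N including sideways force. The drawer sprang fully out.
- **Placing:** I gripped the largest of the three blue boxes, which measured 38 mm between the fingers. I lowered it until it touched the drawer floor (7 N), eased back, then let go. The picture afterwards showed it lying flat near the middle of the open part.
- **Closing:** I pressed the drawer in to the same point and the same 12.2 N, then backed away. The front measured x = 0.578 m, against 0.574–0.575 m at the start. That matches the shut position to within the camera's accuracy.

**Last checks:**
- The lower drawer looked shut in the last picture.
- Of the loose things, the case, jar and tin measured within about 20 mm of where they started in every view, which is mostly detector scatter.
- In the side view the cup came out about 24 mm from its first reading, while the top view gave about 9 mm; the arm never went near it.
- The side view also reported a "bottle" at the cup's position, which was a false detection. The top view and the picture both put the bottle about where it was at the start.
- I could not see the splitter once the drawer was shut. That it still lies flat inside rests on the picture from before closing and the slow push.

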